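# Tuck the sprung flap of the saw's tool box beneath its lip

### The job

Shut the saw's tool box: with the fingertips push its sprung wooden flap over from the outside and down flat, then, keeping it down, push it along until its edge is tucked fully home beneath the steel lip, so that it stays shut when you let go. Only push and press: do not take hold of the flap or touch its cork-lined inner face, and leave the tools in the box and the things around it where they are.

Things in the scene. Friction and masses are not known exactly. Their poses are not given: they have to be found in the camera images.
- tool_box: Fixed open plywood box, 108 (x) x 190 (y) x 40 mm high. Origin: centre of its underside on the table. Its x axis points from the hinge side (x = -53 mm) to the lip side (x = +55 mm), z up. The flap's hinge pin lies along y at x = -60 mm (flap not slid), z = 43 mm, in slotted steel ears at the box's two ends.
- flap (a joint): Flap hinge, rad: 0 = flat on the box, pi/2 = upright, 1.6 to 2.0 = open, leaning outwards on the hinge side. A weak spring (about 1 N at the free edge) always swings it open, so it rises again if let go before it is tucked; tucked, it rests up against the lip at up to about 0.05 rad.
- flap_slide (a joint): How far the pin, and the flap with it, has slid along its slots in the box's +x direction, m: 0 at the start (flat, the free edge stands 3 mm short of the lip), 0.014 = fully home (edge about 10 mm beneath the lip). Rubs with about 4 N and stays where left. The upright flap cannot slide; the lip stops its edge unless it is flat within about 0.04 rad.
- ridge_back (a point): Foot of the upright back of the flap's thumb ridge, mid-width, on the outer face, 56 mm from the pin. The ridge is 120 mm long in y and 12 mm high; its back faces the hinge, its front slopes down to the board at 81 mm from the pin. Site axes: x from the pin to the free edge, z out of the outer face.
- flap_edge (a point): Middle of the flap's free edge, 93 mm from the pin, at mid-thickness; axes as ridge_back. The flap is a plywood board 6 mm thick (pin at mid-thickness), 176 mm wide in y, with an 8 mm heel behind the pin; flat, its top face is at z = 46 mm.
- lip_edge (a point): Middle of the lip's rolled edge, 52 mm above the table (fixed to the box, axes as the box). The lip is a steel angle on the box's +x wall, 150 mm long in y, reaching from x = 58 mm back to x = 36 mm in the box frame; underside at z = 50 mm, top at z = 54 mm.
- liner: Cork sheet, 65 x 160 x 3 mm, glued on the flap's inner face; not to be touched. Origin on the hinge pin's axis, at mid-width.
- spanner_2: Steel open-ended spanner, 28 x 160 x 7 mm, lying loose in the box. Origin: centre of its underside.
- hex_key: Black hex key, 39 x 140 x 7 mm, lying loose in the box. Origin: centre of its underside.
- offcut_block_4: Bystander: wooden offcut, 55 x 130 x 22 mm, on the table beyond the lip. Origin: centre of its underside.
- sanding_block: Bystander: cork sanding block, 64 x 112 x 30 mm, on the table at the box's +y end. Origin: centre of its underside.
- masking_tape: Bystander: roll of masking tape lying flat, 104 mm across, 25 mm high, beyond the lip. Origin: centre of its underside.
Things that resemble listed ones, but are neither listed nor needed, are in the scene too. Of the things that look like the tool_box, the largest one is meant.

How it is judged:
By the outcome, as a careful person would: the job done as asked, in the order asked, and still so for the second after the job is handed in, with the robot touching nothing.
It also fails if it takes over 40 s, if anything falls off the work surface, if the arm or the gripper's body presses on something with over 40 N, if the wrist force passes 120 N, or if a joint passes its speed limit or range.

### The arm

A 6-joint arm with a two-finger parallel gripper is mounted at the origin on the work surface; the furniture and walls round the work are solid. World frame = base frame: x ahead of the robot, y to its left, z up, the work surface at z = 0. Lengths are in m, angles in rad, forces in N, time in s.
With the tool pointing down it reaches from about 0.35 to 0.925 m from the base axis. Payload 6.4 kg.
Tool frame: the origin (TCP) lies midway between the tips of the shut fingers; the grasp point (between the pads) lies grip_point_offset behind it (grip_point_offset is the distance from the TCP to the grasp point, in m); z points along the fingers, y is the direction in which the jaws open and shut (so a half turn about z gives the same grasp; the last joint's range is limited). The gripper opens to 94 mm and grips with 3 to 60 N. Pads are 16 mm wide; open, the fingers measure 119 mm over their backs; the gripper's body (75 mm by 177 mm) begins 78 mm behind the grasp point.
Start: joints at [-1.454, 0.245, 1.558, -0, 1.339, -0.174], TCP at [0.186, -0.623, 0.205] pointing down, gripper open.
Joint ranges: [-3.13, 3.13], [-1.02, 2.26], [0.13, 2.54], [-0.95, 4.09], [0.21, 2.88], [-2.74, 2.74]. Speed limits (rad/s): [2.57, 2.57, 3.14, 3.14, 3.14, 3.14].

### API

Orientations are given as a unit quaternion [x, y, z, w].
In Python, from workcell import * gives the robot as it stands.
- The arm moves only by the tool servo_tool, never from a script. Its argument "steps" is text: rows parted by semicolons, each of 7 numbers parted by spaces: the turn, a rotation vector about the tool's x, y, z in rad, then the shift along the tool's x, y, z in units of 30 mm (1.0 is 30 mm), then the opening, from 0 (shut) to 1 (fully open). A call has 1 to 12 rows; each row is the pose to reach, as a shift and turn from the pose commanded when the call began, along the tool's axes at that moment; what a row does not reach only later rows make up. A row lasts 1/10 s, in which the tool goes at most 50 mm and 8.59 degrees, less where a joint would pass 70% of its speed; a pose out of reach is approached as far as the arm can. A call with a gripper value outside its range is refused whole. The fingers move at their own pace and stop on an object; "newtons" is the grip in N (left out, the last holds). Time passes only in rows, so rows that repeat a pose let the fingers close. It gives the time, the measured TCP pose, the force and the opening at its end, in the units of the state.
- sense(): the state, without advancing time (a new reading comes with each control period).
- camera(name): name is "side" or "top"; returns the picture (420x560x3 uint8, red, green, blue); there is no depth.
- calibration(name): a dict with "mtx" (3x3 intrinsics, pixels), "R" (3x3) and "t" (3): a world point X has camera coordinates R X + t. Camera axes: x right, y down, z forward; pixel columns grow to the right and rows downward; lengths in m; the calibration is good to about 2 mm. A picture is of the moment at which its call begins. calibration takes no time and is no camera call.
- job_done(): hands the job in, once; it reports no verdict.
The state is a dict: "clock": time; "qpos": joint angles; "joint_velocities": joint speeds; "joint_torque": joint torques, N m; "eef_pos": TCP position; "ee_rot": TCP orientation; "force": force on the tool from outside, world axes, zero at the start; "ft_torque": the same for the moment, N m; "gripper_width": finger opening in m.
Only numpy, scipy, OpenCV 4.12 (cv2) and the standard library are available. Lean on these libraries where they do the work, as an engineer would, in place of code of your own. Each camera call takes 0.05 s, during which the arm holds its last target.

## Working session

There is one attempt and no reset: what is moved stays moved. The work goes in short steps, Python scripts to look and compute and a tool call to move; the robot and the scene stay as the last step left them, time stands still between calls to the robot, and variables do not carry over. Pictures are saved under pics/ and viewed, and the job is handed in when it is done.

Besides the shell and the picture viewer there is one more tool, called after "Emit:" as name(argument=value, ...) on one line, values as JSON. servo_tool: Moves the arm, as the interface text tells. Its arguments: {"type":"object","properties":{"steps":{"type":"string"},"newtons":{"type":"number"}},"required":["steps"]}

```bash
mkdir -p pics; ls
python3 - <<'E'
from workcell import *
import cv2,numpy as np
s=sense();print(s)
for n in("side","top"):
    im=camera(n);cv2.imwrite(f"pics/{n}0.png",im[:,:,::-1]);c=calibration(n);print(n,c)
E
```

```text
pics
{'clock': 0.0, 'qpos': array([-1.45411736e+00,  2.45787216e-01,  1.55895925e+00, -3.26418698e-05,
        1.33865351e+00, -1.74125481e-01]), 'joint_velocities': array([ 0.00206951, -0.00127719,  0.0005951 , -0.00092323,  0.0007535 ,
        0.00091858]), 'joint_torque': array([-1.35685528e-03, -4.15829837e+01, -3.14600945e+01,  6.83459826e-02,
        3.31577263e-02, -1.23084674e-04]), 'eef_pos': array([ 0.18628397, -0.62214187,  0.20439196]), 'ee_rot': array([ 9.89446757e-01,  1.44894092e-01,  1.00792621e-05, -9.03741903e-04]), 'force': array([-0.03265449, -0.57625528, -0.01696917]), 'ft_torque': array([ 0.02736945, -0.0214555 , -0.00922833]), 'gripper_width': 0.0942885673903222}
side {'mtx': array([[424.74220212,   0.        , 281.3232873 ],
       [  0.        , 424.74220212, 214.48949104],
       [  0.        ,   0.        ,   1.        ]]), 'R': array([[-9.98495886e-01, -5.48262574e-02,  2.17154659e-04],
       [-3.74340973e-02,  6.78845295e-01, -7.33326499e-01],
       [ 4.00581330e-02, -7.32231621e-01, -6.79876606e-01]]), 't': array([0.64225496, 0.13795462, 0.89512237])}
top {'mtx': array([[492.22603488,   0.        , 280.05460382],
       [  0.        , 492.22603488, 210.45603905],
       [  0.        ,   0.        ,   1.        ]]), 'R': array([[ 0.0076553 , -0.99994539, -0.0071142 ],
       [-0.99624452, -0.00701298, -0.08629987],
       [ 0.08624526,  0.00774813, -0.99624381]]), 't': array([-0.10335305,  0.64491857,  1.07318731])}
```

View pics/side0.png

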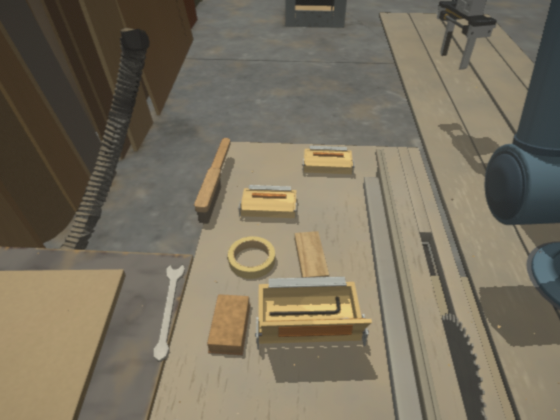

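View pics/top0.png

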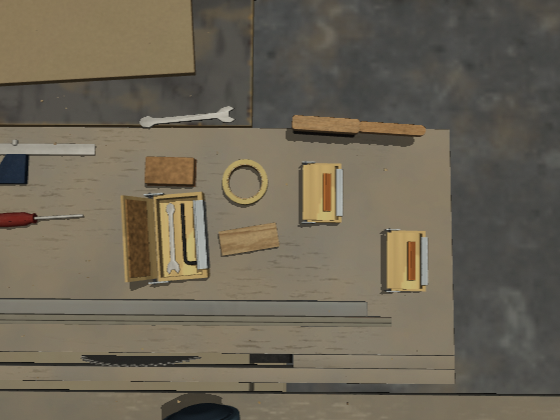

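Run:
```python
import cv2
a=cv2.imread("pics/side0.png");b=cv2.imread("pics/top0.png")
cv2.imwrite("pics/sz.png",cv2.resize(a[265:365,240:390],None,fx=5,fy=5,interpolation=cv2.INTER_CUBIC))
cv2.imwrite("pics/tz.png",cv2.resize(b[180:295,110:220],None,fx=5,fy=5,interpolation=cv2.INTER_CUBIC))
```

```text
(no output)
```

View pics/sz.png

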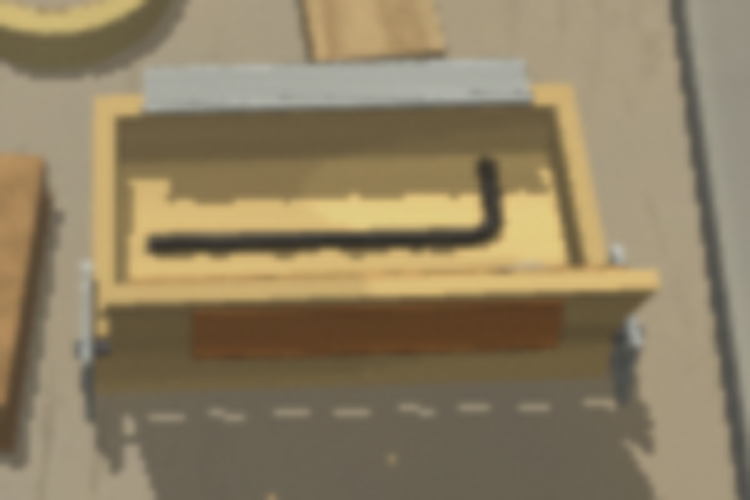

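View pics/tz.png

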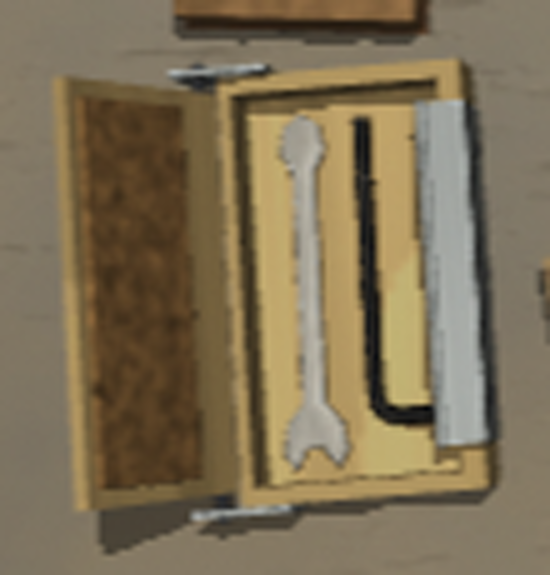

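```bash
cat > h.py <<'E'
import numpy as np,cv2
from workcell import calibration
C={n:calibration(n) for n in("side","top")}
def ray(n,u,v):
    c=C[n];d=c["R"].T@np.linalg.solve(c["mtx"],[u,v,1.]);o=-c["R"].T@c["t"];return o,d
def onz(n,u,v,z):
    o,d=ray(n,u,v);return o+d*(z-o[2])/d[2]
def tri(us,ut):
    A=[];b=[]
    for n,p in(("side",us),("top",ut)):
        o,d=ray(n,*p);d/=np.linalg.norm(d);P=np.eye(3)-np.outer(d,d);A.append(P);b.append(P@o)
    return np.linalg.lstsq(np.vstack(A),np.hstack(b),rcond=None)[0]
def proj(n,X):
    c=C[n];x=c["mtx"]@(c["R"]@np.asarray(X,float)+c["t"]);return x[:2]/x[2]
E
python3 - <<'E'
from h import *
T=lambda x,y:(x/5-.4+110,y/5-.4+180)
S=lambda x,y:(x/5-.4+240,y/5-.4+265)
pr=lambda *a:print(a[0],np.round(a[1],4))
for k,p in dict(TL=(417,101),BL=(437,443),BR=(491,443),TR=(465,100)).items(): pr("top lip "+k,onz("top",*T(*p),.054))
for k,p in dict(TL=(145,68),TR=(527,60),BL=(145,109),BR=(530,103)).items(): pr("side lip "+k,onz("side",*S(*p),.054))
for k,p in dict(TRc=(463,60),BRc=(494,487),TLc=(222,85),BLc=(245,505)).items(): pr("top box "+k,onz("top",*T(*p),.04))
# flap free edge corners: tri   (top: left of frame; side: top of plank)
pr("flap +x outer? ",tri(S(103,300),T(54,78)));pr("flap -x",tri(S(658,285),T(80,510)))
pr("tri lip +",tri(S(145,109),T(417,101)));pr("tri lip -",tri(S(530,103),T(437,443)))
print(T(54,78))
E
```

```text
top lip TL [0.6654 0.0919 0.054 ]
top lip BL [0.5168 0.0799 0.054 ]
top lip BR [0.5169 0.0565 0.054 ]
top lip TR [0.666  0.0709 0.054 ]
side lip TL [0.664  0.0751 0.054 ]
side lip TR [0.5147 0.0629 0.054 ]
side lip BL [0.6625 0.095  0.054 ]
side lip BR [0.5147 0.084  0.054 ]
top box TRc [0.6854 0.0745 0.04  ]
top box BRc [0.4974 0.0569 0.04  ]
top box TLc [0.6735 0.1814 0.04  ]
top box BLc [0.4887 0.1658 0.04  ]
flap +x outer?  [0.665  0.2268 0.1279]
flap -x [0.4899 0.2108 0.1265]
tri lip + [0.6642 0.0925 0.051 ]
tri lip - [0.5154 0.0807 0.0499]
(120.4, 195.2)
```

```bash
cat >> h.py <<'E'
from scipy.spatial.transform import Rotation as Rn
from workcell import sense
O=np.array([.5865,.122]);a=.088
bx=np.array([np.sin(a),-np.cos(a)]);by=np.array([np.cos(a),np.sin(a)])
RT=np.column_stack([np.r_[-bx,0],np.r_[by,0],[0,0,-1.]])
def rows(tg,turnfrac=None):
    s=sense();R0=Rn.from_quat(s["ee_rot"]);p=s["eef_pos"]
    tv=(R0.inv()*Rn.from_matrix(RT)).as_rotvec()
    print("pos",p.round(4),"turn",tv.round(3),"F",s["force"].round(1),"t",s["clock"])
    for i,t in enumerate(tg):
        print(np.round(R0.inv().apply(np.array(t)-p)/.03,2))
def B(x,y,z): return np.r_[O+bx*x+by*y,z]   # box frame -> world
def inbox(p): d=p[:2]-O; return np.round([d@bx,d@by,p[2]],4)
E
python3 - <<'E'
from h import *
print(B(-.060-.075,0,.2))
w=[(.25,-.55),(.33,-.47),(.42,-.35),(.5,-.2),(.55,-.05),(.57,.1)]
rows([(x,y,.21) for x,y in w]+[B(-.14,0,.2)])
# saw blade height check
E
```

```text
[0.57463533 0.25647762 0.2       ]
pos [ 0.1863 -0.6222  0.2045] turn [-1.000e-03 -1.000e-03 -1.368e+00] F [-0.2  0.7 -0.3] t 0.1
[ 2.72 -1.7  -0.18]
[ 6.04 -3.49 -0.18]
[10.06 -6.46 -0.17]
[ 14.05 -10.48  -0.16]
[ 17.08 -14.8   -0.15]
[ 19.16 -19.4   -0.15]
[ 20.83 -24.51   0.2 ]
```

Emit:
servo_tool(steps="0 0 -0.11 1.2 -0.8 -0.2 0; 0 0 -0.23 2.4 -1.5 -0.3 0; 0 0 -0.34 3.6 -2.2 -0.3 0; 0 0 -0.46 4.8 -2.9 -0.3 0; 0 0 -0.57 6 -3.6 -0.3 0; 0 0 -0.68 7.2 -4.4 -0.3 0; 0 0 -0.8 8.4 -5.3 -0.3 0; 0 0 -0.91 9.5 -6.2 -0.3 0; 0 0 -1.03 10.5 -7.1 -0.3 0; 0 0 -1.14 11.5 -8 -0.3 0; 0 0 -1.26 12.5 -9 -0.3 0; 0 0 -1.37 13.5 -10 -0.3 0", newtons=20)

```text
clock: 1.3
eef_pos: [0.4887, -0.2175, 0.2141]
ee_rot: [0.673, 0.74, -0.0, -0.0]
force: [-0.5, -0.2, -0.1]
gripper_width: 0.0019
```

Run:
```python
from h import *
rows([(.55,-.05,.215),(.57,.1,.215),B(-.14,0,.2),B(-.14,0,.08)])
```

```text
pos [ 0.4887 -0.2175  0.2141] turn [-0.    -0.     0.007] F [-0.5 -0.2 -0.1] t 1.3
[ 5.36  2.56 -0.03]
[10.28  3.7  -0.03]
[15.62  4.34  0.47]
[15.62  4.35  4.47]
```

Emit:
servo_tool(steps="0 0 0 1.3 0.6 0 0; 0 0 0 2.6 1.2 0 0; 0 0 0 3.9 1.8 0 0; 0 0 0 5.2 2.3 0 0; 0 0 0 6.5 2.8 0 0; 0 0 0 7.8 3.2 0 0; 0 0 0 9.1 3.5 0 0; 0 0 0 10.4 3.8 0 0; 0 0 0 11.7 4 0 0; 0 0 0 13 4.2 0 0; 0 0 0 14.4 4.3 0 0; 0 0 0 15.6 4.3 0 0")

```text
clock: 2.5
eef_pos: [0.5743, 0.2604, 0.2139]
ee_rot: [0.674, 0.738, -0.0, -0.0]
force: [0.7, -0.5, -0.0]
gripper_width: 0.0003
```

Run:
```python
from h import *
rows([B(-.14,0,.08)])
from workcell import camera
for n in("side","top"):
    im=camera(n);cv2.imwrite(f"pics/{n}1.png",im[:,:,::-1])
print(proj("side",B(-.14,0,.08)),proj("top",B(-.14,0,.08)))
```

```text
pos [0.5743 0.2604 0.2139] turn [-0.001 -0.     0.003] F [ 0.7 -0.5 -0. ] t 2.5
[0.03 0.   4.46]
[315.82229825 363.13902861] [110.03250521 240.66755032]
```

View pics/side1.png

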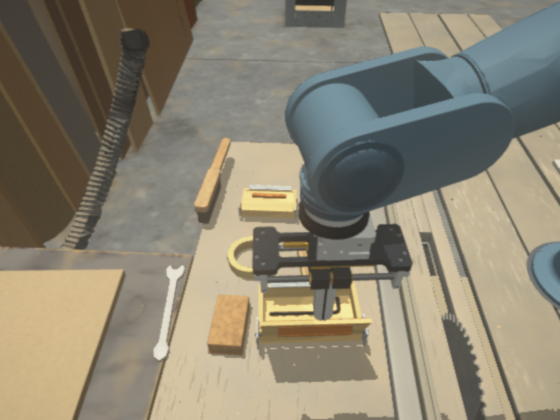

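View pics/top1.png

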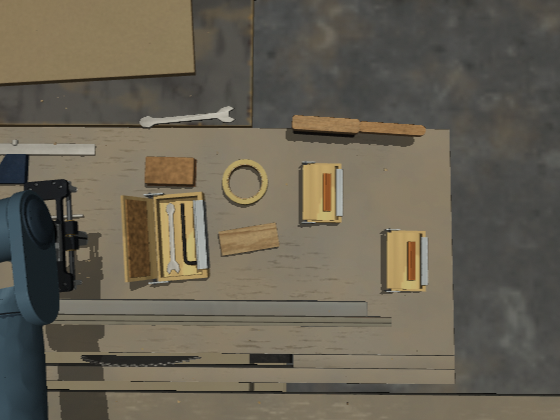

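Emit:
servo_tool(steps="0 0 0 0 0 1.2 0; 0 0 0 0 0 2.4 0; 0 0 0 0 0 3.6 0; 0 0 0 0 0 4.4 0; 0 0 0 0 0 4.4 0")

```text
clock: 3.1
eef_pos: [0.5715, 0.2567, 0.0777]
ee_rot: [0.675, 0.738, -0.004, -0.002]
force: [-0.7, -0.1, -0.4]
gripper_width: 0.0003
```

Run:
```python
from h import *
s=sense();print(inbox(s["eef_pos"]))
# front x rel pin, tip h rel pin -> box frame; half finger 8mm
rows([B(-.06+f-.008,0,.043+h) for f,h in((-.040,.037),(-.015,.037),(.015,.037),(.033,.037),(.041,.034),(.046,.026),(.05,.016),(.05,.006),(.05,.0))])
from workcell import camera
for n in("side","top"):
    im=camera(n);cv2.imwrite(f"pics/{n}2.png",im[:,:,::-1])
a=cv2.imread("pics/side2.png")[220:400,220:420];b=cv2.imread("pics/top2.png")[150:300,20:220]
cv2.imwrite("pics/s2z.png",cv2.resize(a,None,fx=3,fy=3));cv2.imwrite("pics/t2z.png",cv2.resize(b,None,fx=3,fy=3))
```

```text
[-0.1355 -0.0031  0.0777]
pos [0.5715 0.2567 0.0777] turn [-0.009  0.002  0.001] F [-0.7 -0.1 -0.4] t 3.1
[-0.92  0.1  -0.08]
[-1.75  0.1  -0.08]
[-2.75  0.1  -0.07]
[-3.35  0.1  -0.07]
[-3.62  0.1   0.03]
[-3.78  0.1   0.29]
[-3.92  0.11  0.63]
[-3.92  0.11  0.96]
[-3.91  0.11  1.16]
```

View pics/s2z.png

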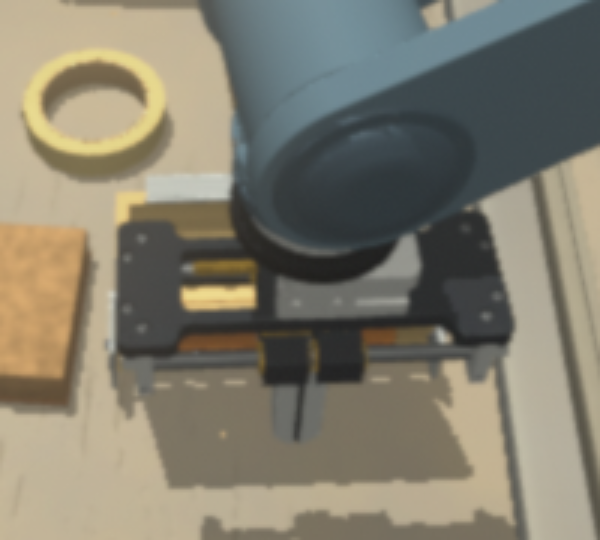

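View pics/t2z.png

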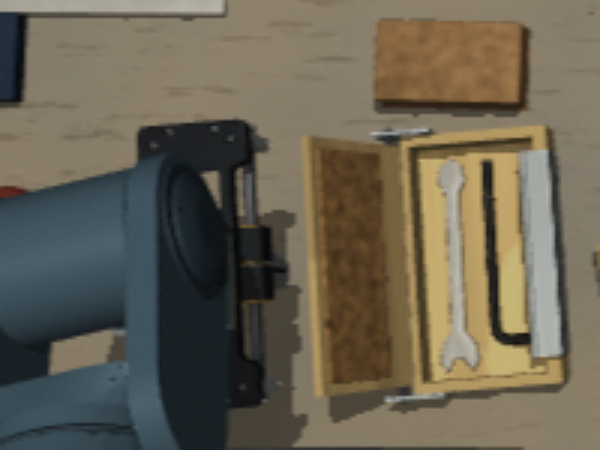

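Emit:
servo_tool(steps="0 0 0 0 0 0 0")

```text
clock: 3.3
eef_pos: [0.5763, 0.2585, 0.0846]
ee_rot: [0.675, 0.738, 0.001, 0.001]
force: [0.0, -0.3, 0.3]
gripper_width: 0.0002
```

Run:
```python
from h import *
s=sense();print(s["eef_pos"],inbox(s["eef_pos"]),s["ee_rot"],s["force"],s["joint_velocities"].round(3))
for z in(.078,.1,.11,.12,.13,.14,.15):print(z,proj("side",[.5715,.263,z]),proj("side",[.5715,.2715,z]))
```

```text
[0.57626177 0.25848897 0.0846352 ] [-0.1369  0.0018  0.0846] [0.67472053 0.73807134 0.00139953 0.00097004] [ 0.02576329 -0.27305866  0.2747789 ] [ 0.003 -0.007 -0.005 -0.001 -0.001  0.001]
0.078 [317.46268963 364.76316784] [317.50320513 369.84605492]
0.1 [318.28796254 357.75921279] [318.33729597 362.89190399]
0.11 [318.67562972 354.46914535] [318.72922777 359.62421094]
0.12 [319.07148404 351.10959502] [319.12951756 356.28683391]
0.13 [319.47578762 347.67833721] [319.53843558 352.87751986]
0.14 [319.8888139  344.17305132] [319.95626384 349.39391753]
0.15 [320.31084824 340.59131553] [320.38329678 345.83357209]
```

Emit:
servo_tool(steps="0 0 0 -0.4 0 0 0; 0 0 0 -0.7 0 0.05 0; 0 0 0 -0.9 0 0.05 0; 0 0 0 -1.1 0 0.05 0; 0 0 0 -1.3 0 0.05 0; 0 0 0 -1.5 0 0.05 0; 0 0 0 -1.7 0 0.05 0; 0 0 0 -1.9 0 0.05 0; 0 0 0 -2.1 0 0.05 0; 0 0 0 -2.3 0 0.05 0; 0 0 0 -2.3 0 0.05 0")

```text
clock: 4.4
eef_pos: [0.5809, 0.1888, 0.0807]
ee_rot: [0.675, 0.738, -0.0, 0.0]
force: [0.1, 0.2, -0.0]
gripper_width: 0.0004
```

```bash
cat > look.py <<'E'
import sys
from h import *
from workcell import camera
k=sys.argv[1]
s=sense();print(s["clock"],inbox(s["eef_pos"]),s["ee_rot"].round(4),s["force"].round(1))
a=camera("side")[220:400,220:420,::-1];b=camera("top")[150:300,20:220,::-1]
o=np.zeros((540,800,3),np.uint8);
o[:360,:400]=cv2.resize(a,None,fx=2,fy=2);o[:300,400:]=cv2.resize(b,None,fx=2,fy=2)
cv2.imwrite(f"pics/{k}.png",o[:360])
E
python3 look.py a
```

```text
4.4 [-0.067   0.0003  0.0807] [ 6.749e-01  7.380e-01 -4.000e-04  0.000e+00] [ 0.1  0.2 -0. ]
```

View pics/a.png

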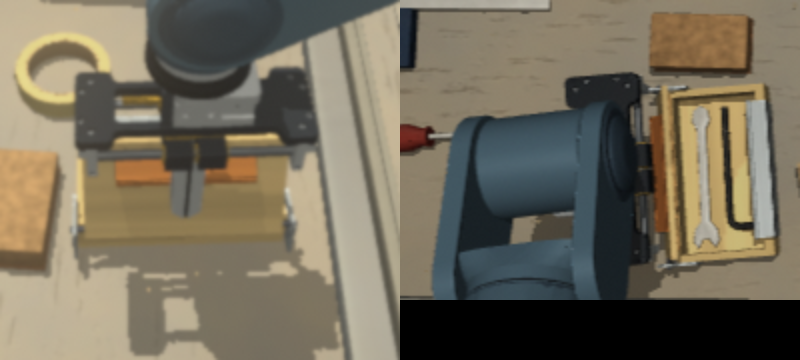

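Emit:
servo_tool(steps="0 0 0 -0.2 0 0 0; 0 0 0 -0.4 0 0 0; 0 0 0 -0.6 0 0 0; 0 0 0 -0.8 0 0 0; 0 0 0 -1 0 0 0; 0 0 0 -1.2 0 0.05 0; 0 0 0 -1.35 0 0.1 0; 0 0 0 -1.35 0 0.1 0")

```text
clock: 5.3
eef_pos: [0.5844, 0.1487, 0.0776]
ee_rot: [0.675, 0.738, -0.0, -0.0]
force: [-0.7, 1.6, -0.5]
gripper_width: 0.0004
```

```bash
python3 look.py b
```

```text
5.3 [-0.0268  0.0003  0.0776] [ 6.747e-01  7.381e-01 -5.000e-04 -1.000e-04] [-0.7  1.6 -0.5]
```

View pics/b.png

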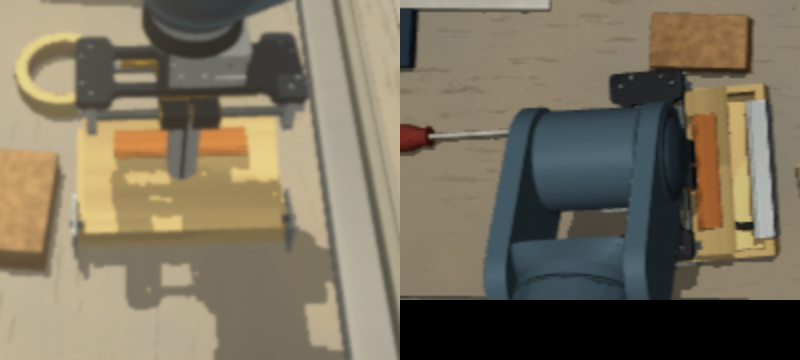

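Emit:
servo_tool(steps="0 0 0 -0.08 0 0.15 0; 0 0 0 -0.16 0 0.29 0; 0 0 0 -0.22 0 0.42 0; 0 0 0 -0.26 0 0.55 0; 0 0 0 -0.3 0 0.7 0; 0 0 0 -0.3 0 0.82 0; 0 0 0 -0.3 0 0.92 0; 0 0 0 -0.3 0 1 0; 0 0 0 -0.3 0 1 0")

```text
clock: 6.3
eef_pos: [0.5861, 0.1401, 0.0522]
ee_rot: [0.674, 0.738, -0.001, 0.0]
force: [-12.3, -3.5, 27.5]
gripper_width: 0.0006
```

```bash
python3 look.py c
```

```text
6.3 [-0.018   0.0012  0.0522] [ 6.743e-01  7.385e-01 -1.000e-03  2.000e-04] [-12.3  -3.5  27.5]
```

View pics/c.png

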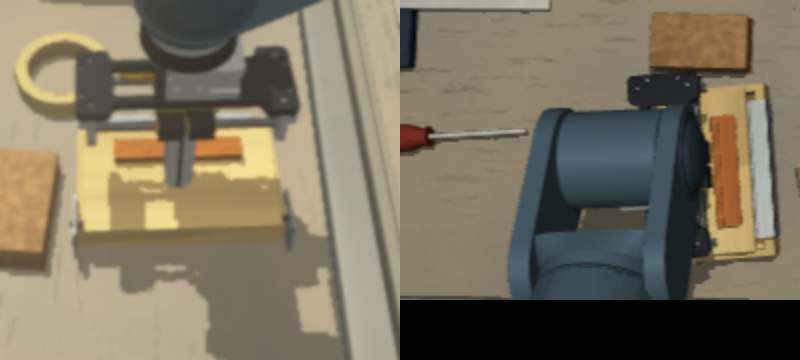

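Run:
```python
from h import *
from workcell import camera
s=sense();print(s["force"].round(1),s["ft_torque"].round(2),s["eef_pos"],s["joint_velocities"].round(3))
a=camera("side")[250:350,250:400,::-1];b=camera("top")[180:290,110:220,::-1]
cv2.imwrite("pics/d1.png",cv2.resize(a,None,fx=5,fy=5,interpolation=2));cv2.imwrite("pics/d2.png",cv2.resize(b,None,fx=5,fy=5,interpolation=2))
s=sense();print(s["force"].round(1),s["ft_torque"].round(2),s["eef_pos"])
```

```text
[-11.9  -4.2  27.2] [-0.93  2.17 -0.07] [0.58617616 0.14002734 0.05228841] [-0.001 -0.002  0.001 -0.001 -0.002  0.   ]
[-11.3  -2.9  27.4] [-0.9   2.15 -0.07] [0.58614684 0.14005444 0.05224093]
```

View pics/d1.png

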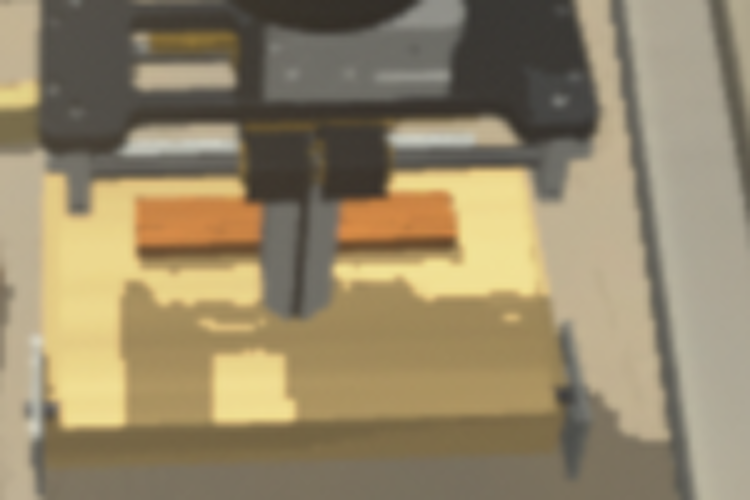

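View pics/d2.png

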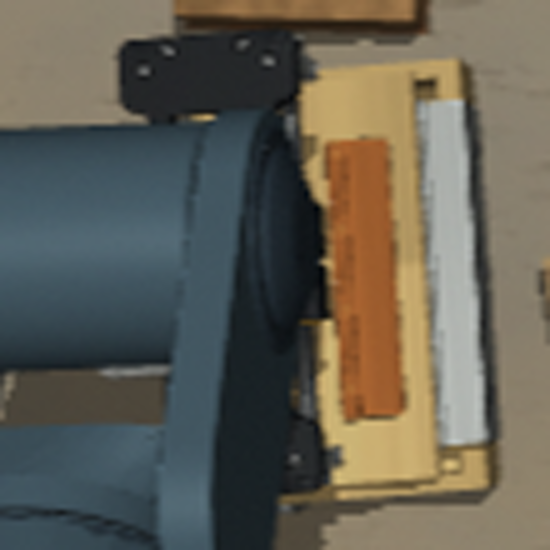

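Run:
```python
from h import *
T=lambda x,y:(x/5-.4+110,y/5-.4+180)
S=lambda x,y:(x/5-.4+250,y/5-.4+250)
def q(n,s,t):
    p=tri(S(*s),T(*t));print(n,inbox(p),"resid",(proj("top",p)-T(*t)).round(1))
q("ridge back top +y",(137,247),(328,143));q("ridge back top -y",(456,240),(345,420))
q("flap corner -y",(528,170),(438,485))
for th in(0,.06,.12):
  for sl in(0,.003):
    e=lambda y,r,h:B(-.06+sl+r*np.cos(th)-h*np.sin(th),y,.043+r*np.sin(th)+h*np.cos(th))
    print(th,sl)
    for nm,y,r,h in(("rb+",.06,.056,.015),("rb-",-.06,.056,.015),("e-",-.088,.093,.003),("e+",.088,.093,.003)):
        u,v=proj("side",e(y,r,h));a,b=proj("top",e(y,r,h));print("  ",nm,np.round([(u+.4-250)*5,(v+.4-250)*5,(a+.4-110)*5,(b+.4-180)*5]))
```

```text
ridge back top +y [-0.0016  0.059   0.0617] resid [-0.   0.4]
ridge back top -y [-0.0018 -0.0602  0.0607] resid [-0.   0.1]
flap corner -y [ 0.0348 -0.0925  0.0542] resid [-0.1  0.6]
0 0
   rb+ [132. 258. 324. 144.]
   rb- [455. 249. 341. 420.]
   e- [511. 187. 436. 477.]
   e+ [ 57. 199. 410.  77.]
0 0.003
   rb+ [132. 251. 331. 143.]
   rb- [454. 242. 348. 420.]
   e- [510. 181. 443. 477.]
   e+ [ 57. 193. 417.  76.]
0.06 0
   rb+ [132. 255. 320. 143.]
   rb- [456. 246. 337. 420.]
   e- [513. 179. 433. 478.]
   e+ [ 57. 191. 407.  75.]
0.06 0.003
   rb+ [132. 248. 327. 143.]
   rb- [455. 239. 344. 420.]
   e- [512. 173. 440. 477.]
   e+ [ 57. 185. 413.  75.]
0.12 0
   rb+ [132. 252. 316. 143.]
   rb- [458. 243. 333. 421.]
   e- [515. 171. 429. 478.]
   e+ [ 56. 183. 403.  74.]
0.12 0.003
   rb+ [132. 246. 323. 142.]
   rb- [456. 237. 340. 420.]
   e- [514. 165. 436. 478.]
   e+ [ 56. 177. 410.  73.]
```

Emit:
servo_tool(steps="0 0 0 0.05 0 0 0; 0 0 0 0.1 0 0.02 0; 0 0 0 0.15 0 0.04 0; 0 0 0 0.2 0 0.04 0; 0 0 0 0.2 0 0.04 0")

```text
clock: 7.0
eef_pos: [0.5848, 0.1466, 0.0464]
ee_rot: [0.674, 0.738, -0.0, -0.0]
force: [1.2, -1.4, 2.0]
gripper_width: 0.0004
```

```bash
cat > look2.py <<'E'
import sys
from h import *
from workcell import camera
k=sys.argv[1]
s=sense();print(s["clock"],inbox(s["eef_pos"]),s["force"].round(1),s["ft_torque"].round(2))
a=camera("side")[250:350,250:400,::-1];b=camera("top")[180:290,110:220,::-1]
o=np.zeros((330,780,3),np.uint8);o[:300,:450]=cv2.resize(a,None,fx=3,fy=3,interpolation=2);o[:,450:]=cv2.resize(b,None,fx=3,fy=3,interpolation=2)
cv2.imwrite(f"pics/{k}.png",o)
E
python3 look2.py e
```

```text
7.0 [-0.0246  0.0005  0.0464] [ 1.2 -1.4  2. ] [-0.28 -0.25  0.  ]
```

View pics/e.png

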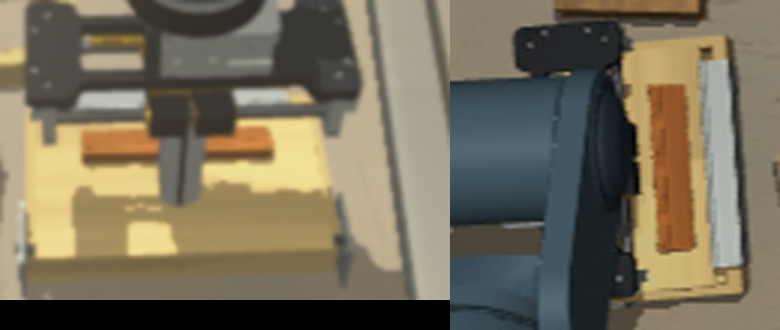

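Emit:
servo_tool(steps="0 0 0 0 0 0.04 0; 0 0 0 0 0 0.07 0; 0 0 0 -0.1 0 0.07 0; 0 0 0 -0.2 0 0.07 0; 0 0 0 -0.3 0 0.07 0; 0 0 0 -0.4 0 0.07 0; 0 0 0 -0.4 0 0.07 0")

```text
clock: 7.8
eef_pos: [0.5859, 0.1359, 0.0459]
ee_rot: [0.675, 0.738, 0.001, -0.001]
force: [-3.8, 3.7, 10.5]
gripper_width: 0.0007
```

```bash
python3 look2.py f
```

```text
7.8 [-0.0139  0.0007  0.0459] [-3.8  3.7 10.5] [0.65 0.62 0.  ]
```

View pics/f.png

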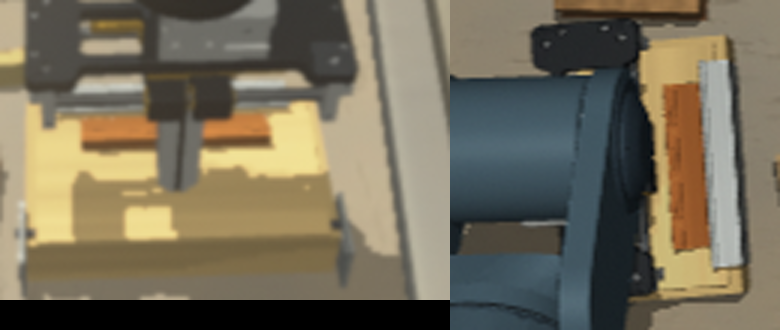

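Emit:
servo_tool(steps="0 0 0 -0.1 0 0 0; 0 0 0 -0.2 0 0 0; 0 0 0 -0.3 0 0 0; 0 0 0 -0.4 0 0 0; 0 0 0 -0.5 0 0 0; 0 0 0 -0.5 0 0 0")

```text
clock: 8.5
eef_pos: [0.5878, 0.1225, 0.0459]
ee_rot: [0.675, 0.738, 0.003, -0.002]
force: [-1.3, 9.2, 7.8]
gripper_width: -0.0
```

```bash
python3 look2.py g
```

```text
8.5 [-0.0004  0.0014  0.0459] [-1.3  9.2  7.8] [1.71 0.05 0.05]
```

View pics/g.png

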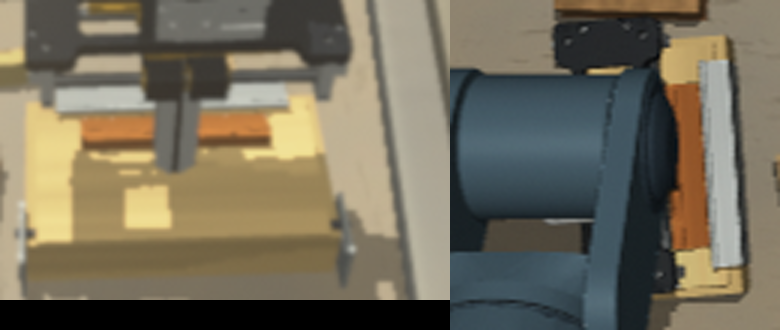

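Emit:
servo_tool(steps="0 0 0 -0.08 0 0 0; 0 0 0 -0.16 0 0 0; 0 0 0 -0.2 0 0 0; 0 0 0 -0.2 0 0 0")

```text
clock: 9.0
eef_pos: [0.5877, 0.122, 0.0458]
ee_rot: [0.676, 0.737, 0.006, -0.005]
force: [-1.0, 28.2, 8.4]
gripper_width: 0.0004
```

```bash
python3 look2.py i
```

```text
9.0 [0.0001 0.0012 0.0458] [-1.  28.2  8.4] [ 5.28  0.01 -0.02]
```

View pics/i.png

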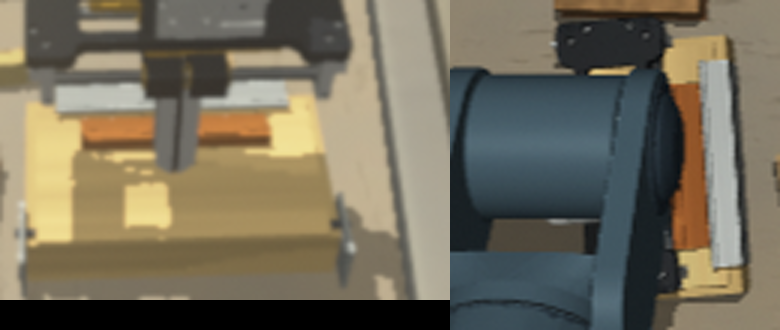

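Emit:
servo_tool(steps="0 0 0 0.08 0 -0.05 0; 0 0 0 0.14 0 -0.15 0; 0 0 0 0.18 0 -0.5 0; 0 0 0 0.3 0 -1.2 0; 0 0 0 0.8 0 -2.2 0; 0 0 0 2 0 -3.4 0; 0 0 0 3.4 0 -4 0; 0 0 0 4.8 0 -4.2 0; 0 0 0 6 0 -4.2 0; 0 0 0 6 0 -4.2 0")

```text
clock: 10.1
eef_pos: [0.5699, 0.2967, 0.1698]
ee_rot: [0.673, 0.74, -0.0, -0.001]
force: [0.2, -0.3, 0.0]
gripper_width: 0.0006
```

```bash
python3 look2.py j
python3 - <<'E'
from h import *
from workcell import camera
for n in("side","top"): cv2.imwrite(f"pics/{n}9.png",camera(n)[:,:,::-1])
E
```

```text
10.1 [-0.1755 -0.0012  0.1698] [ 0.2 -0.3  0. ] [-0.07 -0.12 -0.03]
```

View pics/j.png

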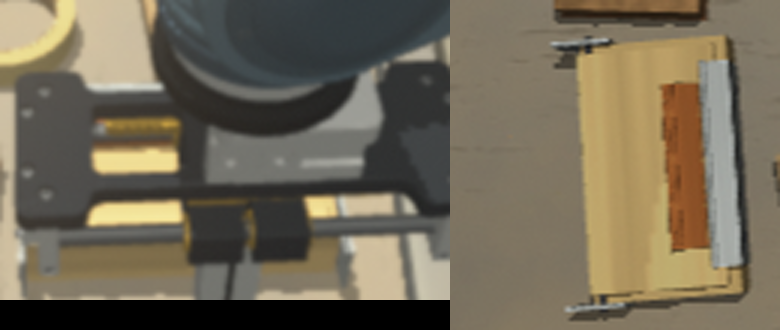

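View pics/top9.png

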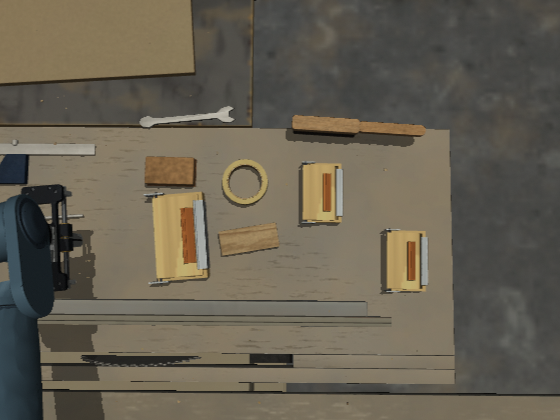

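Run:
```python
from h import *
T=lambda x,y:((x-450)/3-.33+110,y/3-.33+180)
for p in((661,84),(672,250)):
    print("ridge back",inbox(onz("top",*T(*p),.059)))
for p in((697,60),(712,268)): print("lip edge",inbox(onz("top",*T(*p),.054)))
```

```text
ridge back [0.0084 0.0605 0.059 ]
ridge back [ 0.0088 -0.0597  0.059 ]
lip edge [0.0347 0.0765 0.054 ]
lip edge [ 0.0357 -0.0749  0.054 ]
```

```bash
python3 -c "
from workcell import *
print(job_done())"
```

```text
the job is handed in; nothing more can be done
None
```

The tool box is shut: the flap is down flat, its edge is under the steel lip, and it stayed shut after I let go. I handed the job in at about 10 s of the 40 s allowed.

**How it went:** I used the shut fingertips only on the outer face and the ridge. I pushed the flap over from the outside, pressed it flat, and slid it along with the tips behind the thumb ridge.

**One snag:** while coming down, the flap had already slid about 2–3 mm and its edge caught on the lip. I was pressing with about 27 N at that point. I dragged it back a few millimetres, it dropped flat, and I then slid it home.

**Last checks:**
- **Fully home:** at the end of the slide the push rose from 9 N to 28 N with only about 0.5 mm of movement, so it had reached its stop.
- **Position:** after release, the ridge back measured 26.6 mm from the lip edge, against 26 mm expected when fully home and 40 mm when not slid. That puts the slide at about 13.4 mm of 14, within the 2 mm calibration error and the slight tilt against the lip.
- **Surroundings:** the final top view shows the sanding block, tape and offcut where they were. I could not see the tools once the flap covered them, but the fingers never entered the box.

No check disagreed with the result.

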